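Cover the hand spin dryer and crank it

ROBOT

A 6-joint arm with a two-finger parallel gripper is mounted at the origin on a cart in front of the work surface, level with it; the furniture and walls round the work are solid. World frame = base frame: x ahead of the robot, y to its left, z up, the work surface at z = 0. Lengths are in m, angles in rad, forces in N, time in s.
With the tool pointing down it reaches from about 0.3 to 0.875 m from the base axis. Payload 6.4 kg.
Tool frame: the origin (TCP) lies midway between the tips of the shut fingers; the grasp point (between the pads) lies 19 mm behind it; z points along the fingers, y is the line along which they close (so a half turn about z gives the same grasp; the last joint's range is limited). The gripper opens to 85 mm and grips with 20 to 120 N. Pads are 22 mm wide; open, the fingers measure 114 mm over their backs; the gripper's body (76 mm by 85 mm) begins 54 mm behind the grasp point. The pads swing forward as they close: fully open they stand 13 mm farther back than shut.
Start: joints at [0.916, 0.181, 1.607, -0, 1.354, -0.206], TCP at [0.249, 0.518, 0.231] pointing down, gripper open.
Joint ranges: [-2.99, 2.99], [-0.89, 2.07], [0.3, 2.58], [-1.14, 4.28], [0, 2.63], [-3.12, 3.12]. Speed limits (rad/s): [2.57, 2.57, 3.01, 3.14, 3.14, 3.14].

INTERFACE

Orientations are given as a unit quaternion [w, x, y, z].
In Python, from bench import sensors, vision, ctrl gives the robot as it stands.
- The arm moves only by the tool carry_out, never from a script. Its argument "deltas" is text: rows parted by semicolons, each of 7 numbers parted by spaces: the shift along the tool's x, y, z in mm, then the turn, a rotation vector about the tool's x, y, z in rad, then the closure, from 0 (fully open) to 1 (shut). In form: tx ty tz ax ay az claw; .... A call has 1 to 12 rows; each row is the pose to reach, as a shift and turn from the pose commanded when the call began, along the tool's axes at that moment; what a row does not reach only later rows make up. A row lasts 1/8 s, in which the tool goes at most 62.5 mm and 10.7 degrees, less where a joint would pass 70% of its speed; a pose out of reach is approached as far as the arm can. A call with a gripper value outside its range is refused whole. The fingers move at their own pace and stop on an object; the grip force is fixed at half the most. Time passes only in rows, so rows that repeat a pose let the fingers close. It gives the time, the measured TCP pose, the force, the opening and the grip force at its end, in the units of the state.
- sensors.get_obs(): the state, without advancing time (a new reading comes with each control period).
- vision.camera(name): name is "scene" or "top" or "wrist"; returns the picture (400x640x3 uint8, blue, green, red); there is no depth.
- vision.camera_model(name): a dict with "K" (3x3 intrinsics, pixels), "extrinsics" (4x4, takes a point from world to camera coordinates); the wrist camera has in their place "hand_eye" (4x4, takes a point from camera to tool coordinates, whose origin is the TCP and whose axes are the flange's). Camera axes: x right, y down, z forward; pixel columns grow to the right and rows downward; lengths in m; the calibration is good to about 2 mm. A picture is of the moment at which its call begins: read the wrist's pose just before it. camera_model takes no time and is no camera call.
- ctrl.hand_in(): hands the job in; it is judged then, once.
The state is a dict: "time_s": time; "q": joint angles; "dq": joint speeds; "joint_efforts": joint torques, N m; "eef_pos": TCP position; "eef_rot": TCP orientation; "wrist_force": force on the tool from outside, world axes, zero at the start; "torque": the same for the moment, N m; "opening": opening from 0.0 (shut) to 1.0 (fully open); "grasp_force": force on a finger pad.
Only numpy, scipy, OpenCV 4.12 (cv2) and the standard library are available. Lean on these libraries where they do the work, as an engineer would, in place of code of your own. Each camera call takes 0.05 s, during which the arm holds its last target. There are 200 camera calls.

TASK

Spin the rinsed parts dry: take the cover off its sloping drip stand, lower it onto the pot of the hand spin dryer (do not drop it) so that it sits fully home and level on the rim, and let go. Then take the crank by its grip sleeve and give it at least three full turns clockwise as seen from above, leaving the cover seated, and let go. Leave the petri dish, the dropper bottle and the tape roll where they are.

Things in the scene. Friction and masses are not known exactly. Their poses are not given: they have to be found in the camera images.
- cover: Loose steel cover, 0.25 to 0.5 kg: round flange 140 mm across, 4 mm thick; under it a plug 115 mm across, 10 mm deep, that goes inside the pot. Origin: centre of the flange's underside, which sits on the rim; z square to the flange, up. At the start it lies on the stand, z leaning 30 degrees from vertical over the stand's low side (to the robot's right or right front), its x up the slope.
- handle (a point): Centre of the black straight handle bar on top of the cover, 32 mm from the cover's origin along its z; turns with the cover, axes parallel to the cover's. The bar is 74 mm long along x, 16 mm wide along y (pinch across this), 18 mm high along z, with 16 mm of free space between its underside and the cover. Lies 90 to 100 mm above the desk at the start.
- stand: Fixed steel wire drip stand, 140 mm long, 87 mm wide, up to 93 mm high. Two sloping wires 80 mm apart carry the cover; two upturned wire ends, 13 mm past the flange's underside, stop its lower edge. Origin on the desk under the cover's origin; x points level toward the high side, z up. Lift the cover straight up or square to its slope to clear the wire ends.
- rim (a point): Centre of the pot's mouth at rim height, 96 mm above the desk, z up. Steel pot on a white gear case, 135 mm over its rolled rim, 124 mm inside; the cover's plug enters with 2 to 4 mm of play all round. With the cover home its origin is at this point. The basket inside ends 15 mm below the rim. The machine is fixed to the desk.
- crank_axis (a point): Point on the crank's vertical axis of rotation, 130 mm above the desk (the height of grip), 140 mm from the pot's axis. z up, x and y turn with the machine: the pot lies in its +y direction.
- grip (a point): Point to hold the grip sleeve: on the sleeve's axis, 24 mm below its top end, 130 mm above the desk and 45 mm from the crank's axis.
- grip_sleeve: Black upright sleeve, a cylinder 27 mm across and 70 mm high (84 to 154 mm above the desk), at the end of the flat steel crank arm; it spins freely on its vertical pin, so a gripper can hold it firmly and keep its own heading while the crank turns. Origin: centre of its lower end. It travels on a level circle of radius 45 mm.
- crank (a joint): Angle of the crank, rad; grows clockwise as seen from above, no end stop, counts on over several turns; starts between -1.5 and 1.5. At 0 the arm points from the crank's axis straight away from the pot. It takes about 4 N at the sleeve and stays where it is left. It is geared to the basket in the pot.
- petri_dish: Bystander: open glass dish, 60 mm across, 14 mm high. Origin at the centre of its underside.
- dropper_bottle: Bystander: brown dropper bottle, 31 mm across, 93 mm high. Origin at the centre of its underside.
- tape_roll: Bystander: roll of beige tape lying flat, 104 mm across, 25 mm high. Origin at the centre of its underside.

How it is judged:
By the outcome, as a careful person would: the job done as asked, in the order asked, and still so for the second after the job is handed in, with the robot touching nothing.
It also fails if it takes over 67 s, if anything falls off the work surface, if the arm or the gripper's body presses on something with over 40 N, if the wrist force passes 120 N, or if a joint passes its speed limit or range.

## Working session

There is one attempt and no reset: what is moved stays moved. The work goes in short steps, Python scripts to look and compute and a tool call to move; the robot and the scene stay as the last step left them, time stands still between calls to the robot, and variables do not carry over. Pictures are saved under pics/ and viewed, at most 13 in all, crops included, and the job is handed in when it is done.

Besides the shell and the picture viewer there is one more tool, called as name(argument=value, ...) on one line, values as JSON. carry_out: Moves the arm, as the interface text tells. Its arguments: {"type":"object","properties":{"deltas":{"type":"string"}},"required":["deltas"]}

```bash
mkdir -p pics; ls
python3 - <<'E'
from bench import sensors, vision
import cv2, numpy as np
np.set_printoptions(precision=4,suppress=True)
for n in ("scene","top"):
    cv2.imwrite(f"pics/{n}0.png",vision.camera(n)); m=vision.camera_model(n); print(n,m["K"],m["extrinsics"])
print(vision.camera_model("wrist"))
o=sensors.get_obs();print(o)
E
```

```text
pics
scene [[392.6898   0.     318.8856]
 [  0.     392.6898 198.3346]
 [  0.       0.       1.    ]] [[ 0.4453 -0.8953  0.0113 -0.2822]
 [-0.6978 -0.355  -0.6221  0.5157]
 [ 0.561   0.2692 -0.7829  0.6136]
 [ 0.      0.      0.      1.    ]]
top [[404.1198   0.     321.1399]
 [  0.     404.1198 198.7309]
 [  0.       0.       1.    ]] [[ 0.0002 -0.9998 -0.0202  0.0372]
 [-0.9987  0.0008 -0.0514  0.6645]
 [ 0.0514  0.0202 -0.9985  1.0698]
 [ 0.      0.      0.      1.    ]]
{'K': array([[306.9154,   0.    , 317.4392],
       [  0.    , 306.9154, 203.4002],
       [  0.    ,   0.    ,   1.    ]]), 'hand_eye': array([[ 0.0005, -0.9473, -0.3205,  0.0817],
       [ 1.    ,  0.0006, -0.0003,  0.0011],
       [ 0.0005, -0.3205,  0.9473, -0.1425],
       [ 0.    ,  0.    ,  0.    ,  1.    ]])}
{'time_s': 0.1, 'q': array([ 0.9157,  0.1814,  1.6079,  0.    ,  1.3538, -0.2063]), 'dq': array([ 0.0001, -0.0015, -0.0027, -0.0015,  0.0016,  0.0003]), 'joint_efforts': array([ -0.0003, -44.5883, -35.2238,  -0.0003,   0.0042,   0.    ]), 'eef_pos': array([0.2492, 0.5177, 0.2305]), 'eef_rot': array([-0.0003,  0.2225,  0.9749, -0.0007]), 'wrist_force': array([ 0.5114, -0.2217, -0.695 ]), 'torque': array([ 0.0081,  0.0194, -0.0196]), 'grasp_force': 0.0, 'opening': 1.0027355191610103}
```

View pics/scene0.png

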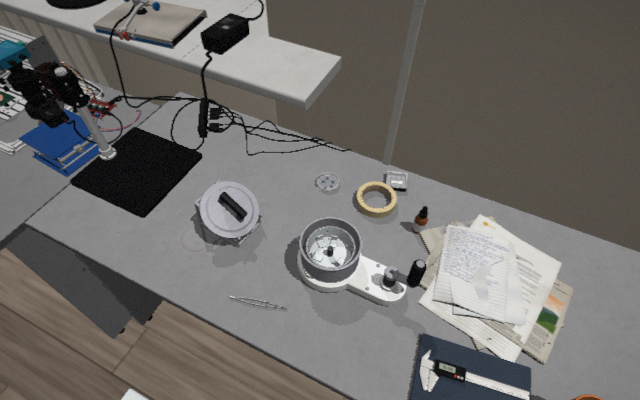

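View pics/top0.png

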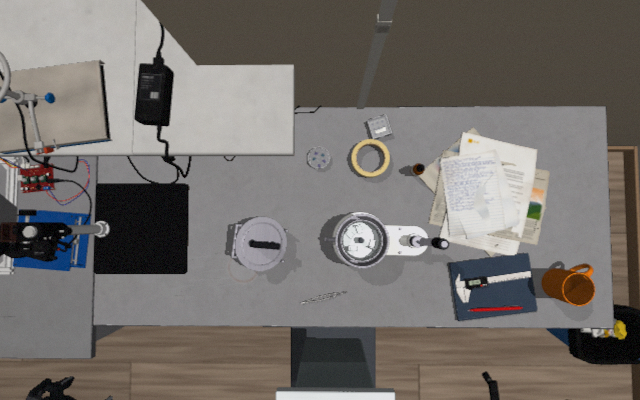

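The scene view shows the cover on its stand at about (230,210), the pot at (330,250), the crank hub at (390,278) and the sleeve at (416,272). In the top view they are at (262,244), (360,240), (415,241) and (440,243). The sleeve points away from the pot. I'll make enlarged crops with dark-mask measurements.

```bash
cat > h.py <<'E'
import cv2, numpy as np
from scipy.spatial.transform import Rotation as R
from bench import sensors, vision
np.set_printoptions(precision=4,suppress=True)
def rot(q): return R.from_quat([q[1],q[2],q[3],q[0]]).as_matrix()
def cam(n,o=None):
    m=vision.camera_model(n)
    if n!="wrist":
        E=m["extrinsics"]; return m["K"],E[:3,:3],E[:3,3]
    T=np.eye(4); T[:3,:3]=rot(o["eef_rot"]); T[:3,3]=o["eef_pos"]
    E=np.linalg.inv(T@m["hand_eye"]); return m["K"],E[:3,:3],E[:3,3]
def ray(c,p):
    K,Rm,t=c; d=Rm.T@np.linalg.solve(K,[p[0],p[1],1]); return -Rm.T@t, d/np.linalg.norm(d)
def onz(c,p,z):
    o,d=ray(c,p); return o+d*(z-o[2])/d[2]
def tri(obs):
    A=np.zeros((3,3));b=np.zeros(3);rs=[ray(c,p) for c,p in obs]
    for o,d in rs:
        P=np.eye(3)-np.outer(d,d);A+=P;b+=P@o
    x=np.linalg.solve(A,b); return x,[np.linalg.norm(np.cross(x-o,d)) for o,d in rs]
def proj(c,X):
    K,Rm,t=c; v=K@(Rm@np.asarray(X)+t); return v[:2]/v[2]
def darkblob(img,box,th=60):
    x0,y0,x1,y1=box; g=img[y0:y1,x0:x1].max(axis=2)
    n,l,s,c=cv2.connectedComponentsWithStats((g<th).astype(np.uint8))
    i=1+np.argmax(s[1:,4]); m=(l==i).astype(np.uint8)
    k=max(cv2.findContours(m,cv2.RETR_EXTERNAL,cv2.CHAIN_APPROX_NONE)[0],key=cv2.contourArea)
    r=cv2.minAreaRect(k); return c[i]+[x0,y0], s[i,4], (r[0][0]+x0,r[0][1]+y0),r[1],r[2],m
E
python3 - <<'E'
from h import *
s=cv2.imread("pics/scene0.png");t=cv2.imread("pics/top0.png")
cs,ct=cam("scene"),cam("top")
b={}
for n,im,bs in (("scene",s,dict(h=(210,185,255,225),g=(405,255,430,292))),("top",t,dict(h=(240,232,285,255),g=(428,232,452,252)))):
    for k,bx in bs.items():
        r=darkblob(im,bx); b[n,k]=r[0]; print(n,k,r[:5])
for k in "hg": print(k,tri([(cs,b["scene",k]),(ct,b["top",k])]))
a=cv2.resize(s[170:310,180:440],None,fx=3,fy=3,interpolation=cv2.INTER_CUBIC)
c=cv2.resize(t[205:280,220:460],None,fx=3,fy=3,interpolation=cv2.INTER_CUBIC)[:180]
w=max(a.shape[1],c.shape[1]);pad=lambda i:cv2.copyMakeBorder(i,0,0,0,w-i.shape[1],0)
cv2.imwrite("pics/crop0.png",np.vstack([pad(a),pad(c)])[:600])
E
```

```text
scene h (array([232.4618, 205.8368]), np.int32(288), (232.137845993042, 206.32463264465332), (31.82701873779297, 10.460911750793457), 43.36342239379883)
scene g (array([415.1678, 275.1014]), np.int32(286), (415.76114559173584, 273.81210136413574), (15.011247634887695, 26.63650131225586), 16.389541625976562)
top h (array([264.1271, 244.674 ]), np.int32(181), (264.4483165740967, 244.54269790649414), (29.43822479248047, 6.6840410232543945), 5.440331935882568)
top g (array([436.85, 242.51]), np.int32(100), (437.47058868408203, 242.6176471710205), (13.339459419250488, 9.701424598693848), 14.03624439239502)
h (array([0.5457, 0.1786, 0.0873]), [np.float64(0.0001646292510804317), np.float64(0.0001646292510803355)])
g (array([ 0.5532, -0.2487,  0.1074]), [np.float64(0.001492622849606877), np.float64(0.0014926228496070892)])
```

View pics/crop0.png

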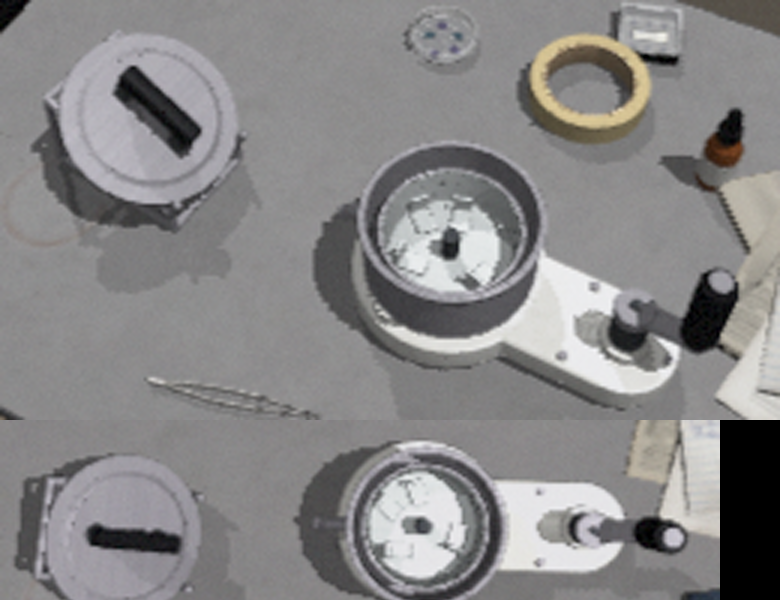

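The crops show the handle bar on the cover, nearly parallel to the robot's y axis. The cover slopes down toward the pot side, and the crank points away from the pot. Next I'll move the wrist to face the cover along its normal and refine the estimate.

```bash
cat >> h.py <<'E'
def frame(z,y):
    z=np.asarray(z,float);z/=np.linalg.norm(z);y=np.asarray(y,float);y=y-z*(z@y);y/=np.linalg.norm(y)
    return np.column_stack([np.cross(y,z),y,z])
def delta(pos,Rt,o=None):
    o=o or sensors.get_obs(); R0=rot(o["eef_rot"])
    t=R0.T@(np.asarray(pos)-o["eef_pos"])*1000; w=R.from_matrix(R0.T@Rt).as_rotvec()
    print("delta",t.round(1),w.round(4),"deg",np.degrees(np.linalg.norm(w)).round(1))
E
python3 - <<'E'
from h import *
delta((0.546,0.129,0.187),frame((0,.5,-.866),(1,0,0)))
E
```

```text
delta [-436.1 -221.3   43.7] [-0.295   0.4676  1.0948] deg 70.3
```

carry_out(deltas="-436 -221 44 -0.295 0.468 1.095 0;-436 -221 44 -0.295 0.468 1.095 0;-436 -221 44 -0.295 0.468 1.095 0;-436 -221 44 -0.295 0.468 1.095 0;-436 -221 44 -0.295 0.468 1.095 0;-436 -221 44 -0.295 0.468 1.095 0;-436 -221 44 -0.295 0.468 1.095 0;-436 -221 44 -0.295 0.468 1.095 0;-436 -221 44 -0.295 0.468 1.095 0;-436 -221 44 -0.295 0.468 1.095 0;-436 -221 44 -0.295 0.468 1.095 0;-436 -221 44 -0.295 0.468 1.095 0")

```text
time_s: 1.6
eef_pos: [0.5458, 0.131, 0.1876]
eef_rot: [-0.183, 0.682, 0.684, 0.184]
wrist_force: [-0.3, -0.5, -1.0]
opening: 1.001
grasp_force: 0.0
```

Run:
```python
from h import *
o=sensors.get_obs(); im=vision.camera("wrist"); cv2.imwrite("pics/w1.png",im)
print(o["time_s"],o["eef_pos"],rot(o["eef_rot"]),o["q"])
```

```text
1.6 [0.5458 0.131  0.1876] [[-0.002   1.      0.0001]
 [ 0.8653  0.0017  0.5013]
 [ 0.5013  0.0011 -0.8653]] [-0.2701  0.2127  1.756   0.5171  1.3571 -0.4317]
```

View pics/w1.png

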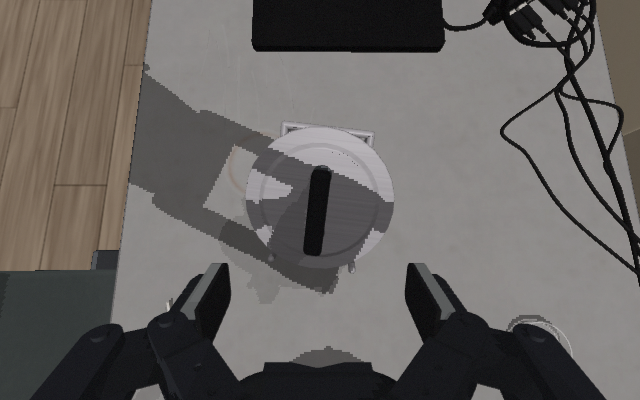

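The wrist view shows the bar running from (321,168) to (312,255), with the flange centred at about (320,197). The bar is a few degrees off the tool axis.

Run:
```python
from h import *
o=sensors.get_obs(); cw=cam("wrist",o); cs,ct=cam("scene"),cam("top")
w=cv2.imread("pics/w1.png");s=cv2.imread("pics/scene0.png");t=cv2.imread("pics/top0.png")
def ends(r):  # ends of long axis through centre
    bx=cv2.boxPoints((r[2],r[3],r[4])); m=r[5]; ys,xs=np.nonzero(m); 
    P=np.column_stack([xs,ys]).astype(float); c=P.mean(0); u=np.linalg.svd(P-c,full_matrices=False)[2][0]
    return bx,u
obs={}
for n,c,im,bx,th in (("w",cw,w,(295,160,340,262),45),("s",cs,s,(210,185,255,225),50),("t",ct,t,(240,232,285,255),50)):
    r=darkblob(im,bx,th); print(n,r[0],r[1:5],ends(r)[1])
    a=r[2];wd,ht=r[3];ang=np.radians(r[4]); 
    u=np.array([np.cos(ang),np.sin(ang)])*wd/2 if wd>ht else np.array([-np.sin(ang),np.cos(ang)])*ht/2
    obs[n]=(c,np.array(a),u,r[0])
print("centre w+s+t",tri([(v[0],v[3]) for v in obs.values()]))
print("w+s",tri([(obs[k][0],obs[k][3]) for k in "ws"]),"w+t",tri([(obs[k][0],obs[k][3]) for k in "wt"]))
# up-slope end: w up (-v), s up-left, t left
def e(k,sg):
    c,a,u,_=obs[k]; i=1 if k!="t" else 0
    if u[i]>0:u=-u
    return (c,a+sg*u)
E1=tri([e(k,1) for k in "wst"]);E2=tri([e(k,-1) for k in "wst"]);print(E1,E2)
d=E1[0]-E2[0];print(np.linalg.norm(d),d/np.linalg.norm(d),"elev",np.degrees(np.arcsin(d[2]/np.linalg.norm(d))),"yaw",np.degrees(np.arctan2(d[1],d[0])))
# flange outline in wrist: bright blob around handle
g=cv2.Canny(w,60,150)
```

```text
w [316.3619 210.8981] (np.int32(1669), (316.03773498535156, 210.632080078125), (19.96621322631836, 89.29785919189453), 7.253195762634277) [-0.1169  0.9931]
s [232.5748 205.9449] (np.int32(254), (231.8743896484375, 206.10358810424805), (31.140398025512695, 10.42052173614502), 43.36342239379883) [0.7208 0.6932]
t [264.0405 244.7168] (np.int32(173), (264.4323081970215, 244.71846199035645), (29.23270034790039, 6.2681121826171875), 3.1798300743103027) [0.9959 0.0904]
centre w+s+t (array([0.5458, 0.1785, 0.0868]), [np.float64(0.0005340141680564675), np.float64(0.00014665841664038347), np.float64(0.0006779509684581782)])
w+s (array([0.546 , 0.1782, 0.0867]), [np.float64(0.00019476834025255975), np.float64(0.0001947683402525302)]) w+t (array([0.546 , 0.1773, 0.0941]), [np.float64(0.0005631320762435996), np.float64(0.0005631320762436034)])
(array([0.5496, 0.212 , 0.1029]), [np.float64(0.0017613897794205348), np.float64(0.0011983325682420952), np.float64(0.0013086219716763677)]) (array([0.5405, 0.1432, 0.0739]), [np.float64(0.0029029405655000102), np.float64(0.004056706717265847), np.float64(0.0021560257896289224)])
0.07523321714961545 [0.1215 0.915  0.3848] elev 22.631324916628017 yaw 82.43772764790525
```

```bash
cat >> h.py <<'E'
def cover(yaw,tilt=30):  # axes x,y,z as columns; yaw = heading of x (deg)
    return R.from_euler("ZY",[yaw,-tilt],degrees=True).as_matrix()
def toolfor(C): return frame(-C[:,2],-C[:,1])
E
python3 - <<'E'
from h import *
C=cover(83); H=np.array([.546,.178,.090]); print(C)
delta(H+.07*C[:,2]-.05*C[:,0],toolfor(C))
E
```

```text
[[ 0.1055 -0.9925 -0.0609]
 [ 0.8596  0.1219 -0.4963]
 [ 0.5    -0.      0.866 ]]
delta [-57.5  -9.5  38.3] [-0.0609 -0.0016  0.1076] deg 7.1
```

carry_out(deltas="-57.5 -9.5 38 -0.061 -0.002 0.108 0;-57.5 -9.5 38 -0.061 -0.002 0.108 0;-57.5 -9.5 38 -0.061 -0.002 0.108 0;-57.5 -9.5 38 -0.061 -0.002 0.108 0")

```text
time_s: 2.15
eef_pos: [0.5385, 0.0993, 0.1273]
eef_rot: [-0.17, 0.724, 0.64, 0.195]
wrist_force: [0.4, -0.0, 0.3]
opening: 0.999
grasp_force: 0.0
```

Run:
```python
from h import *
o1=dict(eef_pos=np.array([0.5458,0.131,0.1876]),eef_rot=[-0.183,0.682,0.684,0.184])
c1=cam("wrist",o1); o=sensors.get_obs(); im=vision.camera("wrist"); cv2.imwrite("pics/w2.png",im); c2=cam("wrist",o)
print(o["eef_pos"],np.abs(o["dq"]).max())
x0=proj(c2,[.546,.178,.094]).astype(int);print(x0)
bx=(x0[0]-35,max(x0[1]-75,0),x0[0]+35,x0[1]+75)
r2=darkblob(im,bx,45); r1=darkblob(cv2.imread("pics/w1.png"),(295,160,340,262),45); print(r2[:5])
print(tri([(c1,r1[0]),(c2,r2[0])]))
cs=cam("scene");print(tri([(c1,r1[0]),(c2,r2[0]),(cs,(232.5,205.9))]))
cv2.imwrite("pics/w2c.png",cv2.resize(im[max(bx[1]-40,0):bx[3]+40,bx[0]-80:bx[2]+80],None,fx=2,fy=2))
```

```text
[0.5385 0.0993 0.1273] 0.003762185963642384
[312 147]
(array([312.8168, 152.473 ]), np.int32(2391), (np.float64(313.0), np.float64(149.5)), (111.0, 24.0), 90.0)
(array([0.5461, 0.1792, 0.0817]), [np.float64(4.682207442468995e-05), np.float64(4.682207442446585e-05)])
(array([0.546 , 0.1781, 0.0866]), [np.float64(0.0002446472334005655), np.float64(0.0007119500589119472), np.float64(0.0004892500217653031)])
```

View pics/w2c.png

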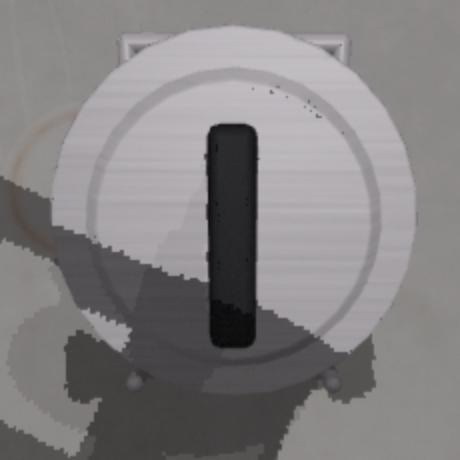

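The bar is upright in the picture, about (313,150) in the full frame with ends at rows 94 and 205, so yaw 83° is right. I'll cross-check the height with the bar's known length.

Run:
```python
from h import *
o=sensors.get_obs(); c=cam("wrist",o); C=cover(83)
a,b=ray(c,(313,93.7)),ray(c,(313,205.3))
# plane normal z_c at offset: length scales linearly
n=C[:,2]
pa=a[1]/-(n@a[1]); pb=b[1]/-(n@b[1]); s=.074/np.linalg.norm(pa-pb)
A=a[0]+s*pa;B=b[0]+s*pb; print("top face centre",(A+B)/2,"bar centre",(A+B)/2-.009*n, (A-B)/.074)
# flange width: find left/right edges (crop px/2): 52..416 at row ~210
k=364/2; 
x0=312-115
l,r=[ray(c,(x0+v/2,147-75-40+212/2)) for v in (52,416)]
pl=l[1]/-(n@l[1]);pr=r[1]/-(n@r[1]);s=.140/np.linalg.norm(pl-pr);M=(l[0]+s*pl+r[0]+s*pr)/2
print("flange mid",M, "handle from it (line)",M+.028*n)
for H in ([.546,.178,.086],[.546,.178,.090]): print(H,proj(c,np.array(H)+.009*n),proj(cam("scene"),np.array(H)+.005*n))
```

```text
top face centre [0.5456 0.1728 0.0981] bar centre [0.5462 0.1773 0.0903] [0.1087 0.8592 0.5   ]
flange mid [0.5489 0.1951 0.07  ] handle from it (line) [0.5472 0.1812 0.0943]
[0.546, 0.178, 0.086] [312.669  154.0047] [233.3083 205.513 ]
[0.546, 0.178, 0.09] [312.599  151.8836] [233.0281 204.444 ]
```

Run:
```python
from h import *
C=cover(83); H=np.array([.546,.1775,.090]);n=C[:,2]
delta(H+.06*n,toolfor(C)); delta(H-.017*n,toolfor(C))
```

```text
delta [49.4 -2.  11.5] [0.0028 0.0007 0.0006] deg 0.2
delta [49.5 -2.2 88.5] [0.0028 0.0007 0.0006] deg 0.2
```

carry_out(deltas="49.5 -2 11 0 0 0 0;49.5 -2 11 0 0 0 0;49.5 -2 31 0 0 0 0;49.5 -2 51 0 0 0 0;49.5 -2 71 0 0 0 0;49.5 -2 88 0 0 0 0;49.5 -2 88 0 0 0 0;49.5 -2 88 0 0 0 1;49.5 -2 88 0 0 0 1;49.5 -2 88 0 0 0 1;49.5 -2 88 0 0 0 1;49.5 -2 88 0 0 0 1")

```text
time_s: 3.7
eef_pos: [0.5461, 0.1852, 0.0745]
eef_rot: [-0.171, 0.724, 0.639, 0.194]
wrist_force: [-0.6, -3.4, 3.0]
opening: 0.181
grasp_force: 58.6
```

carry_out(deltas="0 0 0 0 0 0 1;0 0 0 0 0 0 1;0 0 0 0 0 0 1")

```text
time_s: 4.08
eef_pos: [0.546, 0.1852, 0.0745]
eef_rot: [-0.171, 0.724, 0.639, 0.194]
wrist_force: [-2.2, -4.6, 5.7]
opening: 0.179
grasp_force: 59.0
```

Run:
```python
from h import *
o=sensors.get_obs();C=cover(83);n=C[:,2]
delta(o["eef_pos"]+.045*n,rot(o["eef_rot"]))
delta(np.array([.556,.15,.30]),frame((0,0,-1),(1,-.12,0)))
```

```text
delta [ -0.    0.1 -45. ] [0. 0. 0.] deg 0.0
delta [  83.4   14.3 -212.2] [ 0.0014 -0.523  -0.0047] deg 30.0
```

carry_out(deltas="0 0 -10 0 0 0 1;0 0 -20 0 0 0 1;0 0 -32 0 0 0 1;0 0 -45 0 0 0 1;0 0 -45 0 0 0 1")

```text
time_s: 4.7
eef_pos: [0.5439, 0.1624, 0.1143]
eef_rot: [-0.17, 0.724, 0.639, 0.194]
wrist_force: [0.1, 0.0, -2.9]
opening: 0.18
grasp_force: 59.0
```

```bash
cat >> h.py <<'E'
def fitrim(c,img,ctr,z,r,band=.006,sgn=0,th=8,n=180):
    """radial search on plane z: strongest grey step within r+-band; circle fit (algebraic, then trimmed)"""
    g=cv2.GaussianBlur(cv2.cvtColor(img,cv2.COLOR_BGR2GRAY).astype(np.float32),(3,3),0)
    rr=np.arange(r-band,r+band,.0005); P=[]
    for a in np.linspace(0,2*np.pi,n,endpoint=False):
        px=np.array([proj(c,[ctr[0]+q*np.cos(a),ctr[1]+q*np.sin(a),z]) for q in rr],np.float32)
        if px.min()<1 or px[:,0].max()>638 or px[:,1].max()>398: continue
        v=cv2.remap(g,px[:,0][None],px[:,1][None],cv2.INTER_LINEAR)[0]; d=np.gradient(v)
        d=d*sgn if sgn else abs(d); i=d.argmax()
        if d[i]*1>th/10 and 0<i<len(rr)-1: P.append([ctr[0]+rr[i]*np.cos(a),ctr[1]+rr[i]*np.sin(a)])
    P=np.array(P)
    for _ in range(6):
        s=np.linalg.lstsq(np.c_[2*P,np.ones(len(P))],(P**2).sum(1),rcond=None)[0]; R0=np.sqrt(s[2]+s[0]**2+s[1]**2)
        e=abs(np.hypot(*(P-s[:2]).T)-R0); 
        if e.max()<.0015: break
        P=P[e<max(.0015,np.percentile(e,85))]
    return s[:2],R0,len(P),e.std()
E
python3 - <<'E'
from h import *
cs,ct=cam("scene"),cam("top");s=cv2.imread("pics/scene0.png");t=cv2.imread("pics/top0.png")
for n,c,im,p in (("s",cs,s,(330,242)),("t",ct,t,(361,240))):
    ctr=onz(c,p,.096)[:2]; print(n,ctr)
    for r in (.0675,.062):
        for sg in (-1,1):
            k=ctr
            for b in (.012,.006,.005): q=fitrim(c,im,k,.096,r,b,sg); k=q[0]
            print(r,sg,q)
# crank: sleeve top (light disc) and hub top centres
for n,c,p in (("s",cs,(180+720/3,170+283/3)),("t",ct,(220+674/3,205+(538-420)/3))): print("sleeve top @.154",onz(c,p,.154))
for n,c,p in (("s",cs,(180+634/3,170+303/3)),("t",ct,(220+588/3,205+(527-420)/3))): print("hub top pix",p)
print("hub tri",tri([(cs,(180+634/3,170+303/3)),(ct,(220+588/3,205+(527-420)/3))]),"sleevetop tri",tri([(cs,(420,264.3)),(ct,(444.7,244.3))]))
delta((.55,-.15,.37),frame((0,0,-1),(1,0,0)))
E
```

```text
s [ 0.5538 -0.0648]
0.0675 -1 (array([ 0.5549, -0.0655]), np.float64(0.06733515815416093), 164, np.float64(0.00030958845640870924))
0.0675 1 (array([ 0.5518, -0.0696]), np.float64(0.06710238930561578), 28, np.float64(0.0003514211825212704))
0.062 -1 (array([ 0.5548, -0.0654]), np.float64(0.06634993727930782), 34, np.float64(0.000181248918539449))
0.062 1 (array([ 0.5543, -0.0655]), np.float64(0.06168373378414473), 152, np.float64(0.0002854398917479986))
t [ 0.558  -0.0634]
0.0675 -1 (array([ 0.5604, -0.0599]), np.float64(0.06821213673059942), 88, np.float64(0.00036012672783355574))
0.0675 1 (array([ 0.5569, -0.0657]), np.float64(0.06324157669757594), 39, np.float64(0.0001593069357712041))
0.062 -1 (array([ 0.5561, -0.0647]), np.float64(0.06617895057177504), 58, np.float64(0.0003160129942590432))
0.062 1 (array([ 0.5566, -0.0656]), np.float64(0.06135512520259162), 170, np.float64(0.0003331215303325239))
sleeve top @.154 [ 0.5519 -0.2502  0.154 ]
sleeve top @.154 [ 0.5511 -0.2529  0.154 ]
hub top pix (391.33333333333337, 271.0)
hub top pix (416.0, 240.66666666666666)
hub tri (array([ 0.556 , -0.2031,  0.0808]), [np.float64(0.0008489611945281699), np.float64(0.0008489611945281014)]) sleevetop tri (array([ 0.551 , -0.2512,  0.1564]), [np.float64(0.0011476828232078826), np.float64(0.0011476828232079167)])
delta [-140.2   45.6 -375.8] [ 0.0346 -0.5221 -0.1219] deg 30.8
```

Pot rim centre: (0.5545,-0.0655) from the scene camera and (0.5566,-0.0656) from the top camera, with matching radii. The hub and sleeve are found too. Next I'll level the cover and carry it over the pot.

Run:
```python
from h import *
F=frame((0,0,-1),(1,0,0))
delta((.55,.12,.23),F); delta((.5555,-.0655,.20),F); delta((.5555,-.0655,.151),F)
```

```text
delta [  22.    11.6 -120.8] [ 0.0346 -0.5221 -0.1219] deg 30.8
delta [-151.9   40.1 -186.3] [ 0.0346 -0.5221 -0.1219] deg 30.8
delta [-176.4   40.1 -143.9] [ 0.0346 -0.5221 -0.1219] deg 30.8
```

carry_out(deltas="11 6 -60 0.017 -0.26 -0.061 1;22 12 -121 0.035 -0.522 -0.122 1;22 12 -121 0.035 -0.522 -0.122 1;-30 20 -140 0.035 -0.522 -0.122 1;-70 27 -155 0.035 -0.522 -0.122 1;-110 35 -170 0.035 -0.522 -0.122 1;-140 38 -182 0.035 -0.522 -0.122 1;-152 40 -186 0.035 -0.522 -0.122 1;-164 40 -165 0.035 -0.522 -0.122 1;-176.5 40 -144 0.035 -0.522 -0.122 1;-176.5 40 -144 0.035 -0.522 -0.122 1;-176.5 40 -144 0.035 -0.522 -0.122 1")

```text
time_s: 6.2
eef_pos: [0.5553, -0.0645, 0.1504]
eef_rot: [-0.001, 0.707, 0.708, -0.0]
wrist_force: [0.9, 0.0, -3.4]
opening: 0.18
grasp_force: 59.7
```

Run:
```python
from h import *
o=sensors.get_obs();print(o["time_s"],o["eef_pos"],rot(o["eef_rot"])[:,2],o["wrist_force"],o["opening"])
ims={n:vision.camera(n) for n in ("scene","top")}
for n in ims: cv2.imwrite(f"pics/{n}3.png",ims[n])
for n in ims:
  c=cam(n)
  for z in (o["eef_pos"][2]-.011,o["eef_pos"][2]-.015):
    k=o["eef_pos"][:2]
    for b in (.010,.006,.005): q=fitrim(c,ims[n],k,z,.070,b,-1); k=q[0]
    print(n,z,q)
a=cv2.resize(ims["scene"][140:340,220:440],None,fx=2.7,fy=2.7,interpolation=cv2.INTER_CUBIC)
cv2.imwrite("pics/s3c.png",a)
```

```text
6.2 [ 0.5553 -0.0645  0.1504] [-0.0019  0.0008 -1.    ] [ 0.8627  0.0283 -3.3749] 0.18030431068668584
scene 0.13939757958307972 (array([ 0.5583, -0.0612]), np.float64(0.06944469901548035), 90, np.float64(0.0004106837183132972))
scene 0.13539757958307974 (array([ 0.5609, -0.0603]), np.float64(0.06999356351644397), 86, np.float64(0.00037738006475363303))
top 0.13939757958307972 (array([ 0.5581, -0.0597]), np.float64(0.07025825410015353), 66, np.float64(0.0003651786047060579))
top 0.13539757958307974 (array([ 0.5575, -0.0602]), np.float64(0.07097387388267672), 68, np.float64(0.00036040290254053987))
```

View pics/s3c.png

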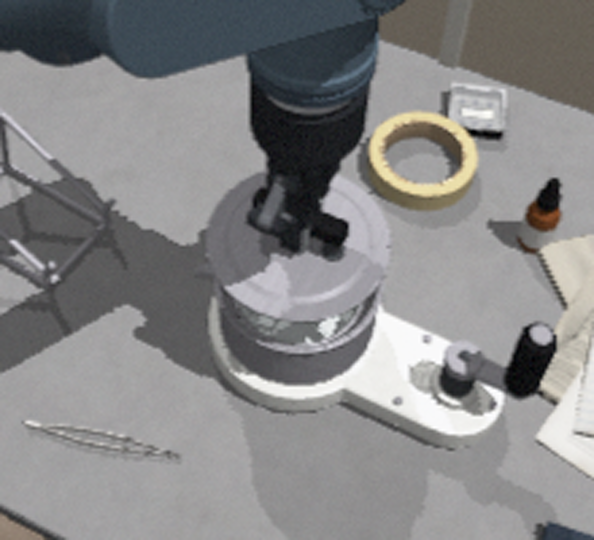

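The scene crop shows the cover held level about 40 mm over the pot. The relative offset from the fixed cameras is roughly (+2..3, +4..6) mm. I'll refine it with the wrist camera, comparing flange and rim at the same orientation so the bias cancels.

Run:
```python
from h import *
o=sensors.get_obs();im=vision.camera("wrist");cv2.imwrite("pics/w3.png",im);c=cam("wrist",o)
for z in (.1394,):
  for sg in (-1,1,0):
    k=o["eef_pos"][:2]
    for b in (.010,.006,.005): q=fitrim(c,im,k,z,.070,b,sg); k=q[0]
    print(sg,q,q[0]-o["eef_pos"][:2])
```

```text
-1 (array([ 0.5568, -0.067 ]), np.float64(0.07243234904678451), 73, np.float64(0.0002283548950064409)) [ 0.0011 -0.0022]
1 (array([ 0.5567, -0.0645]), np.float64(0.07098673276811364), 70, np.float64(0.00027521353469077257)) [0.0009 0.0003]
0 (array([ 0.5568, -0.0661]), np.float64(0.07230166392614039), 116, np.float64(0.00030069953721462703)) [ 0.0011 -0.0013]
```

carry_out(deltas="0 0 -62 0 0 0 1;-20 0 -124 0 0 0 1;-70 0 -150 0 0 0 1;-90 0 -150 0 0 0 1;-90 0 -150 0 0 0 1;-90 0 -150 0 0 0 1")

```text
time_s: 7.1
eef_pos: [0.5547, -0.1539, 0.2981]
eef_rot: [-0.003, 0.707, 0.708, -0.001]
wrist_force: [0.6, 0.5, -2.8]
opening: 0.179
grasp_force: 60.1
```

Run:
```python
from h import *
o=sensors.get_obs();im=vision.camera("wrist");cv2.imwrite("pics/w4.png",im);c=cam("wrist",o);print(o["eef_pos"],rot(o["eef_rot"]))
for r,z in ((.0675,.096),(.062,.096)):
  for sg in (-1,1,0):
    k=np.array([.5555,-.0655])
    for b in (.010,.006,.005): q=fitrim(c,im,k,z,r,b,sg); k=q[0]
    print(r,sg,q)
i3=cv2.imread("pics/w3.png")
cv2.imwrite("pics/w34.png",np.hstack([i3,im])[:, :][::1, ::1] if 0 else np.vstack([cv2.resize(i3,(480,300)),cv2.resize(im,(480,300))]))
```

```text
[ 0.5547 -0.1539  0.2981] [[-0.0014  1.     -0.0049]
 [ 1.      0.0014  0.0026]
 [ 0.0026 -0.0049 -1.    ]]
0.0675 -1 (array([ 0.5567, -0.0639]), np.float64(0.0651163045223314), 70, np.float64(0.00013974990844501352))
0.0675 1 (array([ 0.5571, -0.0698]), np.float64(0.0660605168422033), 86, np.float64(0.0003615948831778493))
0.0675 0 (array([ 0.5569, -0.0698]), np.float64(0.06597937827808012), 89, np.float64(0.0003473578577992463))
0.062 -1 (array([ 0.5544, -0.056 ]), np.float64(0.05821394370242811), 38, np.float64(0.00039472809608844965))
0.062 1 (array([ 0.5571, -0.0692]), np.float64(0.0651287041774757), 90, np.float64(0.00041143583340915384))
0.062 0 (array([ 0.5571, -0.0692]), np.float64(0.06511780592255227), 90, np.float64(0.0004069326710769821))
```

View pics/w34.png

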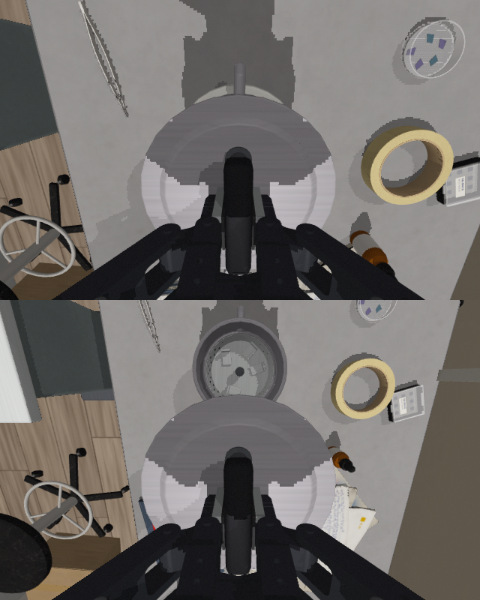

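The wrist pictures show the far edge of the held flange, and in the second one the pot mouth at about (240,368) in the half-size picture. Partial arcs leave the radius loosely determined, so I'll fix the radius and look at the radial profile.

```bash
cat >> h.py <<'E'
def edgepts(c,img,ctr,z,rs,angs,sgn):
    g=cv2.GaussianBlur(cv2.cvtColor(img,cv2.COLOR_BGR2GRAY).astype(np.float32),(3,3),0); P=[]
    for a in angs:
        px=np.array([proj(c,[ctr[0]+q*np.cos(a),ctr[1]+q*np.sin(a),z]) for q in rs],np.float32)
        v=cv2.remap(g,px[:,0][None],px[:,1][None],cv2.INTER_LINEAR)[0]; d=np.gradient(v)*sgn; i=d.argmax()
        if d[i]>.4: P.append([ctr[0]+rs[i]*np.cos(a),ctr[1]+rs[i]*np.sin(a)])
    return np.array(P)
def fixfit(P,r,c0):
    from scipy.optimize import least_squares
    f=least_squares(lambda x:np.hypot(*(P-x).T)-r,c0,loss="soft_l1",f_scale=.0005); return f.x,np.median(abs(f.fun))
E
python3 - <<'E'
from h import *
o4=sensors.get_obs();c4=cam("wrist",o4);i4=cv2.imread("pics/w4.png")
g=cv2.cvtColor(i4,cv2.COLOR_BGR2GRAY).astype(np.float32)
rs=np.arange(.054,.076,.001)
for deg in (10,40,90,140,170):
    a=np.radians(deg);px=np.array([proj(c4,[.5557+q*np.cos(a),-.0655+q*np.sin(a),.096]) for q in rs],np.float32)
    print(deg,cv2.remap(g,px[:,0][None],px[:,1][None],cv2.INTER_LINEAR)[0].astype(int))
i3=cv2.imread("pics/w3.png");o3=dict(eef_pos=np.array([.5553,-.0645,.1504]),eef_rot=[-.001,.707,.708,0]);c3=cam("wrist",o3)
angs=np.radians(np.arange(20,161,2))
for z in (.1394,.1424,.1454):
    P=edgepts(c3,i3,(.5565,-.0645),z,np.arange(.062,.080,.0004),angs,-1); print(z,len(P),fixfit(P,.07,[.556,-.065]))
E
```

```text
10 [ 69  69  69  71  71  71  71  69  70  85 104 107 106 108 120 151 151 151
 152 152 152 152]
40 [ 66  65  65  64  64  64  65  65  65  83 103 110 112 106  93  94 113 150
 149 148 148 148]
90 [ 69  57  54  55  55  55  55  57  70 100 107 111 110 101 104 103 103 104
 102 102 101  99]
140 [ 56  55  56  55  55  58  58  69  95 104 106 105  94  91  92  92 123 149
 151 150 150 150]
170 [ 59  66  68  69  69  68  70  97 105 101 107 100 138 152 152 152 150 150
 149 148 149 149]
0.1394 65 (array([ 0.5544, -0.0612]), np.float64(0.003103379467946074))
0.1424 66 (array([ 0.5551, -0.0623]), np.float64(0.003256646797816551))
0.1454 64 (array([ 0.5554, -0.0615]), np.float64(0.0032530344936170658))
```

Run:
```python
from h import *
o4=sensors.get_obs();c4=cam("wrist",o4);i4=cv2.imread("pics/w4.png")
P=edgepts(c4,i4,(.5557,-.0655),.096,np.arange(.0575,.067,.0003),np.radians(np.arange(-10,191,3)),1);k=fixfit(P,.062,[.5557,-.0655]);print("pot wrist",len(P),k)
print("pot cam depth check free r:",fitrim(c4,i4,k[0],.096,.062,.004,1))
i3=cv2.imread("pics/w3.png");o3=dict(eef_pos=np.array([.5553,-.0645,.1504]),eef_rot=[-.001,.707,.708,0]);c3=cam("wrist",o3)
T=(("w",c3,i3),("s",cam("scene"),cv2.imread("pics/scene3.png")),("t",cam("top"),cv2.imread("pics/top3.png")))
for n,c,im in T:
  for z in (.1394,.1444):
    k=np.array([.556,-.063])
    for b in (.008,.005,.004,.004): q=fitrim(c,im,k,z,.070,b,0); k=q[0]
    print(n,z,q)
```

```text
pot wrist 67 (array([ 0.5565, -0.0652]), np.float64(0.00032290109252822163))
pot cam depth check free r: (array([ 0.5569, -0.0651]), np.float64(0.061840574298954856), 130, np.float64(0.00013909016987815223))
w 0.1394 (array([ 0.5564, -0.0653]), np.float64(0.0719199838684957), 119, np.float64(0.0003060871544615593))
w 0.1444 (array([ 0.5564, -0.0628]), np.float64(0.06973403863518082), 117, np.float64(0.0003363451731543387))
s 0.1394 (array([ 0.5585, -0.061 ]), np.float64(0.06980769929202993), 113, np.float64(0.0003626689414318257))
s 0.1444 (array([ 0.5556, -0.0626]), np.float64(0.0692760797413394), 105, np.float64(0.00035116179832101244))
t 0.1394 (array([ 0.5505, -0.0646]), np.float64(0.07179998495058407), 64, np.float64(0.0004093232050843577))
t 0.1444 (array([ 0.5514, -0.0649]), np.float64(0.07196980615862801), 62, np.float64(0.0003734310243566265))
```

Run:
```python
from h import *
F=frame((0,0,-1),(1,0,0))
delta((.555,-.067,.20),F); delta((.555,-.067,.128),F)
```

```text
delta [86.4  0.8 98.4] [-0.0048 -0.0023  0.002 ] deg 0.3
delta [ 86.3   1.2 170.4] [-0.0048 -0.0023  0.002 ] deg 0.3
```

carry_out(deltas="45 0.5 40 -0.005 -0.002 0.002 1;86.5 1 98 -0.005 -0.002 0.002 1;86.5 1 120 -0.005 -0.002 0.002 1;86.5 1 145 -0.005 -0.002 0.002 1;86.5 1 160 -0.005 -0.002 0.002 1;86.5 1 170 -0.005 -0.002 0.002 1;86.5 1 170 -0.005 -0.002 0.002 1;86.5 1 170 -0.005 -0.002 0.002 1;86.5 1 170 -0.005 -0.002 0.002 1")

```text
time_s: 8.28
eef_pos: [0.5564, -0.0687, 0.1306]
eef_rot: [0.002, 0.707, 0.707, 0.001]
wrist_force: [-0.1, -0.1, -4.2]
opening: 0.182
grasp_force: 60.0
```

Run:
```python
from h import *
o=sensors.get_obs();print(o["eef_pos"],rot(o["eef_rot"])[:,2],np.abs(o["dq"]).max())
im=vision.camera("scene");c=cam("scene");k=np.array([.556,-.065]);z=o["eef_pos"][2]-.006
for b in (.008,.005,.004,.004): q=fitrim(c,im,k,z,.070,b,0); k=q[0]
print(q)
F=frame((0,0,-1),(1,0,0)); delta((.555,-.067,.106),F)
```

```text
[ 0.5564 -0.0687  0.1306] [ 0.0039 -0.0018 -1.    ] 0.004128282008803439
(array([ 0.5566, -0.0666]), np.float64(0.06950174650813147), 113, np.float64(0.0003805299498585379))
delta [ 1.7 -1.3 24.4] [ 0.0037  0.0018 -0.001 ] deg 0.2
```

carry_out(deltas="1.5 -1.5 3 0.002 0.001 0 1;1.5 -1.5 6 0.002 0.001 0 1;1.5 -1.5 9 0.002 0.001 0 1;1.5 -1.5 11 0.002 0.001 0 1;1.5 -1.5 13 0.002 0.001 0 1;1.5 -1.5 15 0.002 0.001 0 1;1.5 -1.5 17 0.002 0.001 0 1;1.5 -1.5 17 0.002 0.001 0 1;1.5 -1.5 17 0.002 0.001 0 1")

```text
time_s: 9.45
eef_pos: [0.5543, -0.0669, 0.1126]
eef_rot: [0.0, 0.707, 0.707, 0.0]
wrist_force: [0.4, -0.5, -3.4]
opening: 0.18
grasp_force: 60.1
```

carry_out(deltas="0 0 1 0 0 0 1;0 0 2 0 0 0 1;0 0 3 0 0 0 1;0 0 4 0 0 0 1;0 0 4 0 0 0 1")

```text
time_s: 10.07
eef_pos: [0.5542, -0.0668, 0.1084]
eef_rot: [0.0, 0.707, 0.707, -0.0]
wrist_force: [-1.4, -0.4, -3.2]
opening: 0.176
grasp_force: 60.1
```

carry_out(deltas="0 0 0.7 0 0 0 1;0 0 1.4 0 0 0 1;0 0 2 0 0 0 1;0 0 2 0 0 0 1")

```text
time_s: 10.58
eef_pos: [0.5542, -0.0668, 0.1065]
eef_rot: [0.0, 0.707, 0.707, -0.0]
wrist_force: [0.1, -0.5, -3.1]
opening: 0.18
grasp_force: 60.1
```

carry_out(deltas="0 0 0.7 0 0 0 1;0 0 1.4 0 0 0 1;0 0 1.4 0 0 0 1")

```text
time_s: 10.95
eef_pos: [0.5542, -0.0668, 0.1051]
eef_rot: [0.0, 0.707, 0.707, -0.0]
wrist_force: [0.5, 0.2, -3.5]
opening: 0.179
grasp_force: 60.1
```

carry_out(deltas="0 0 0.7 0 0 0 1;0 0 1.2 0 0 0 1;0 0 1.2 0 0 0 1")

```text
time_s: 11.32
eef_pos: [0.5543, -0.0669, 0.1042]
eef_rot: [0.0, 0.707, 0.707, -0.0]
wrist_force: [-1.2, 1.4, -1.2]
opening: 0.176
grasp_force: 60.4
```

carry_out(deltas="0 0 0.5 0 0 0 1;0 0 1 0 0 0 1;0 0 1 0 0 0 1")

```text
time_s: 11.7
eef_pos: [0.5543, -0.0669, 0.1041]
eef_rot: [0.0, 0.707, 0.707, -0.0]
wrist_force: [-6.4, 1.6, 8.1]
opening: 0.175
grasp_force: 61.7
```

carry_out(deltas="0 0 -1 0 0 0 1;0 0 -1 0 0 0 0.7;0 0 -1 0 0 0 0.5;0 0 -1 0 0 0 0;0 0 -1 0 0 0 0;0 0 -1 0 0 0 0;0 0 -1 0 0 0 0;0 0 -10 0 0 0 0;0 0 -35 0 0 0 0;0 0 -80 0 0 0 0;40 0 -130 0 0 0 0;40 0 -130 0 0 0 0")

```text
time_s: 13.2
eef_pos: [0.5569, -0.0256, 0.2387]
eef_rot: [0.004, 0.707, 0.708, 0.003]
wrist_force: [1.1, -0.4, -1.4]
opening: 0.997
grasp_force: 0.0
```

Run:
```python
from h import *
o=sensors.get_obs();print(o["eef_pos"],o["opening"])
s=vision.camera("scene");cv2.imwrite("pics/scene5.png",s);w=vision.camera("wrist");cv2.imwrite("pics/w5.png",w)
for n,c,im in (("s",cam("scene"),s),("w",cam("wrist",o),w)):
  for z in (.100,):
    k=np.array([.5555,-.0655])
    for b in (.008,.005,.004,.004): q=fitrim(c,im,k,z,.070,b,0); k=q[0]
    print(n,z,q)
a=cv2.resize(s[180:320,270:440],None,fx=3,fy=3,interpolation=cv2.INTER_CUBIC); b=cv2.resize(w,None,fx=.45,fy=.45)
cv2.imwrite("pics/c5.png",np.vstack([a,cv2.copyMakeBorder(b,0,0,0,510-b.shape[1],0)]))
# dark upright check: sleeve
for bx in ((400,250,435,295),): r=darkblob(s,bx); print("sleeve scene",r[:4])
```

```text
[ 0.5569 -0.0256  0.2387] 0.9971137189012534
s 0.1 (array([ 0.5533, -0.0655]), np.float64(0.06908467242270663), 162, np.float64(0.00033746565234935944))
w 0.1 (array([ 0.5576, -0.0661]), np.float64(0.06966681666739134), 172, np.float64(0.00019909942736398242))
sleeve scene (array([415.19  , 275.0394]), np.int32(279), (415.70640563964844, 274.43950271606445), (14.49616527557373, 25.472684860229492))
```

View pics/c5.png

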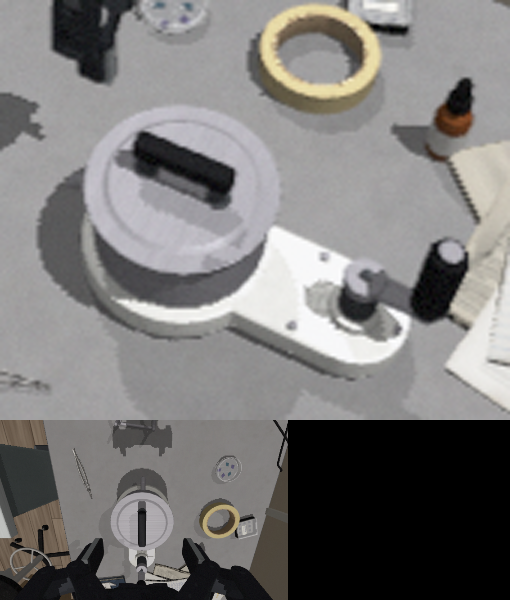

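The cover sits level and centred on the rim: its flange fits at 0.100 m with the right radius, and the gap is closed all round. Next I'll view the crank from above.

carry_out(deltas="-60 -6 -21 -0.005 -0.002 0 0;-120 -6 -21 -0.005 -0.002 0 0;-180 -6 -21 -0.005 -0.002 0 0;-225 -6 -21 -0.005 -0.002 0 0;-225 -6 -21 -0.005 -0.002 0 0;-225 -6 -21 -0.005 -0.002 0 0;-225 -6 -21 -0.005 -0.002 0 0")

```text
time_s: 14.18
eef_pos: [0.5479, -0.2505, 0.2535]
eef_rot: [0.002, 0.707, 0.707, 0.001]
wrist_force: [-0.1, 0.4, 0.1]
opening: 0.999
grasp_force: 0.0
```

Run:
```python
from h import *
o=sensors.get_obs();w=vision.camera("wrist");cv2.imwrite("pics/w6.png",w);c=cam("wrist",o);print(o["eef_pos"],rot(o["eef_rot"])[:,2])
p=proj(c,[.551,-.251,.154]);q=proj(c,[.556,-.2045,.09]);print(p,q)
x,y=p.astype(int);x0,y0=x-100,max(y-120,0)
cv2.imwrite("pics/w6c.png",cv2.resize(w[y0:y0+160,x0:x0+200],None,fx=3,fy=3,interpolation=cv2.INTER_CUBIC));print(x0,y0)
```

```text
[ 0.5479 -0.2505  0.2535] [ 0.0044 -0.0014 -1.    ]
[319.1471 205.0775] [323.686  139.0576]
219 85
```

View pics/w6c.png

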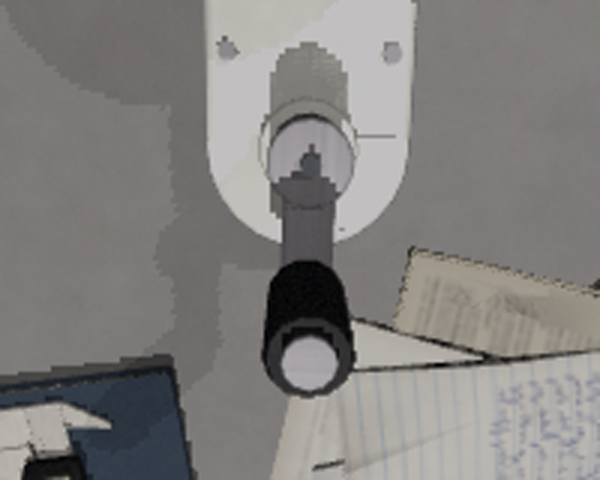

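The sleeve top disc is at (322,204) in the full frame and the hub disc's centre at (323,139). The crank points almost straight away from the pot.

Run:
```python
from h import *
o=sensors.get_obs();c=cam("wrist",o);cs,ct=cam("scene"),cam("top")
print("sleeve top",tri([(c,(322,204)),(cs,(420,264.3))]),onz(c,(322,204),.154))
print("hub",tri([(c,(323,139)),(cs,(391.3,271))]),onz(c,(323,139),.09))
S=onz(c,(322,204),.154);F=frame((0,0,-1),(1,0,0))
delta((S[0],S[1],.175),F);delta((S[0],S[1],.111),F)
```

```text
sleeve top (array([ 0.5535, -0.2505,  0.1519]), [np.float64(0.0003323185812877325), np.float64(0.00033231858128775834)]) [ 0.5536 -0.2501  0.154 ]
hub (array([ 0.5555, -0.2046,  0.0829]), [np.float64(0.0007785040461744491), np.float64(0.0007785040461743694)]) [ 0.5555 -0.2045  0.09  ]
delta [ 0.5  5.1 78.7] [0.0047 0.0018 0.0009] deg 0.3
delta [  0.6   4.8 142.7] [0.0047 0.0018 0.0009] deg 0.3
```

carry_out(deltas="0.5 5 50 0.003 0.001 0 0;0.5 5 85 0.003 0.001 0 0;0.5 5 110 0.003 0.001 0 0;0.5 5 130 0.003 0.001 0 0;0.5 5 142 0.003 0.001 0 0;0.5 5 142 0.003 0.001 0 0;0.5 5 142 0.003 0.001 0 0.5;0.5 5 142 0.003 0.001 0 1;0.5 5 142 0.003 0.001 0 1;0.5 5 142 0.003 0.001 0 1;0.5 5 142 0.003 0.001 0 1;0.5 5 142 0.003 0.001 0 1")

```text
time_s: 15.72
eef_pos: [0.554, -0.252, 0.1128]
eef_rot: [0.002, 0.707, 0.707, 0.0]
wrist_force: [-2.2, 0.2, 6.0]
opening: 0.305
grasp_force: 58.9
```

Run:
```python
from h import *
o=sensors.get_obs();print(o["eef_pos"],rot(o["eef_rot"]),o["wrist_force"],o["torque"],o["opening"])
```

```text
[ 0.554  -0.252   0.1128] [[ 0.0008  1.      0.0027]
 [ 1.     -0.0008 -0.002 ]
 [-0.002   0.0027 -1.    ]] [-2.1729  0.2035  5.9597] [ 0.0784  0.4656 -0.0111] 0.30530882977986673
```

Run:
```python
import numpy as np
t0=np.radians(2.5);t=t0+np.radians(15)*np.arange(1,13)
print(";".join(f"{45*(np.cos(t0)-np.cos(x)):.1f} {45*(np.sin(t0)-np.sin(x)):.1f} 0 0 0 0 1" for x in t))
```

```text
2.0 -11.6 0 0 0 0 1;7.0 -22.2 0 0 0 0 1;14.6 -31.2 0 0 0 0 1;24.2 -38.0 0 0 0 0 1;35.2 -42.0 0 0 0 0 1;46.9 -43.0 0 0 0 0 1;58.5 -41.0 0 0 0 0 1;69.1 -36.0 0 0 0 0 1;78.1 -28.4 0 0 0 0 1;84.9 -18.8 0 0 0 0 1;88.9 -7.8 0 0 0 0 1;89.9 3.9 0 0 0 0 1
```

carry_out(deltas="2 -11.6 0 0 0 0 1;7 -22.2 0 0 0 0 1;14.6 -31.2 0 0 0 0 1;24.2 -38 0 0 0 0 1;35.2 -42 0 0 0 0 1;46.9 -43 0 0 0 0 1;46.9 -43 0 0 0 0 1")

```text
time_s: 16.6
eef_pos: [0.5086, -0.2042, 0.1127]
eef_rot: [-0.0, 0.707, 0.707, -0.001]
wrist_force: [-11.1, 1.4, 15.0]
opening: 0.304
grasp_force: 61.5
```

carry_out(deltas="11.6 1.5 -0.5 0 0 0 1;22.2 6.5 -0.5 0 0 0 1;31.2 14.2 -0.5 0 0 0 1;38 24 -0.5 0 0 0 1;42 35 -0.5 0 0 0 1;43 46.5 -0.5 0 0 0 1;43 46.5 -0.5 0 0 0 1")

```text
time_s: 17.48
eef_pos: [0.558, -0.1621, 0.1129]
eef_rot: [0.002, 0.707, 0.707, 0.001]
wrist_force: [2.8, -1.6, 3.1]
opening: 0.302
grasp_force: 60.0
```

Run:
```python
from h import *
o=sensors.get_obs();print(o["eef_pos"],rot(o["eef_rot"])[:,2],o["wrist_force"],o["torque"],o["opening"])
s=vision.camera("scene");cv2.imwrite("pics/scene7.png",s)
cv2.imwrite("pics/s7c.png",cv2.resize(s[170:320,260:450],None,fx=3,fy=3,interpolation=cv2.INTER_CUBIC))
c=cam("scene");k=np.array([.5555,-.0655])
for b in (.008,.005,.004,.004): q=fitrim(c,s,k,.1,.070,b,0); k=q[0]
print(q)
```

```text
[ 0.558  -0.1621  0.1129] [ 0.004  -0.0023 -1.    ] [ 2.762  -1.6302  3.1155] [-0.3586 -0.3556 -0.0146] 0.3017568731262784
(array([ 0.5535, -0.0652]), np.float64(0.06916193622047545), 143, np.float64(0.00029354253481000655))
```

View pics/s7c.png

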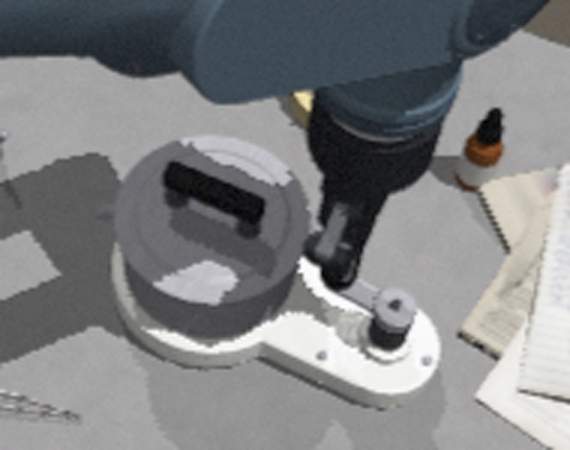

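The crank has followed to about 180°, the sleeve is still in the gripper, and the cover hasn't moved. Continuing with half turns.

carry_out(deltas="-2 11.6 0 0 0 0 1;-7 22.2 0 0 0 0 1;-14.6 31.2 0 0 0 0 1;-24.2 38 0 0 0 0 1;-35.2 42 0 0 0 0 1;-46.9 43 0 0 0 0 1;-58.5 41 0 0 0 0 1;-69.1 36 0 0 0 0 1;-78.1 28.4 0 0 0 0 1;-84.9 18.8 0 0 0 0 1;-88.9 7.8 0 0 0 0 1;-89.9 -3.7 0 0 0 0 1")

```text
time_s: 19.02
eef_pos: [0.5533, -0.252, 0.1128]
eef_rot: [0.002, 0.707, 0.707, 0.001]
wrist_force: [3.3, 0.9, 4.1]
opening: 0.302
grasp_force: 60.3
```

carry_out(deltas="2 -11.6 0 0 0 0 1;7 -22.2 0 0 0 0 1;14.6 -31.2 0 0 0 0 1;24.2 -38 0 0 0 0 1;35.2 -42 0 0 0 0 1;46.9 -43 0 0 0 0 1;58.5 -41 0 0 0 0 1;69.1 -36 0 0 0 0 1;78.1 -28.4 0 0 0 0 1;84.9 -18.8 0 0 0 0 1;88.9 -7.8 0 0 0 0 1;89.9 3.9 0 0 0 0 1")

```text
time_s: 20.52
eef_pos: [0.5562, -0.1617, 0.1127]
eef_rot: [0.0, 0.707, 0.707, -0.001]
wrist_force: [-3.9, -4.8, 7.3]
opening: 0.299
grasp_force: 60.8
```

carry_out(deltas="-2 11.6 0 0 0 0 1;-7 22.2 0 0 0 0 1;-14.6 31.2 0 0 0 0 1;-24.2 38 0 0 0 0 1;-35.2 42 0 0 0 0 1;-46.9 43 0 0 0 0 1;-58.5 41 0 0 0 0 1;-69.1 36 0 0 0 0 1;-78.1 28.4 0 0 0 0 1;-84.9 18.8 0 0 0 0 1;-88.9 7.8 0 0 0 0 1;-89.9 -3.9 0 0 0 0 1")

```text
time_s: 22.02
eef_pos: [0.5532, -0.252, 0.1128]
eef_rot: [0.002, 0.707, 0.707, 0.0]
wrist_force: [2.9, 0.0, 5.2]
opening: 0.296
grasp_force: 60.4
```

carry_out(deltas="2 -11.6 0 0 0 0 1;7 -22.2 0 0 0 0 1;14.6 -31.2 0 0 0 0 1;24.2 -38 0 0 0 0 1;35.2 -42 0 0 0 0 1;46.9 -43 0 0 0 0 1;58.5 -41 0 0 0 0 1;69.1 -36 0 0 0 0 1;78.1 -28.4 0 0 0 0 1;84.9 -18.8 0 0 0 0 1;88.9 -7.8 0 0 0 0 1;89.9 3.9 0 0 0 0 1")

```text
time_s: 23.52
eef_pos: [0.556, -0.1617, 0.1127]
eef_rot: [0.0, 0.707, 0.707, -0.001]
wrist_force: [-4.4, -4.9, 10.0]
opening: 0.301
grasp_force: 60.9
```

carry_out(deltas="-2 11.6 0 0 0 0 1;-7 22.2 0 0 0 0 1;-14.6 31.2 0 0 0 0 1;-24.2 38 0 0 0 0 1;-35.2 42 0 0 0 0 1;-46.9 43 0 0 0 0 1;-58.5 41 0 0 0 0 1;-69.1 36 0 0 0 0 1;-78.1 28.4 0 0 0 0 1;-84.9 18.8 0 0 0 0 1;-88.9 7.8 0 0 0 0 1;-89.9 -3.9 0 0 0 0 1")

```text
time_s: 25.02
eef_pos: [0.5531, -0.2519, 0.1128]
eef_rot: [0.002, 0.707, 0.707, 0.0]
wrist_force: [3.6, -1.9, 5.5]
opening: 0.303
grasp_force: 60.5
```

carry_out(deltas="2 -11.6 0 0 0 0 1;7 -22.2 0 0 0 0 1;14.6 -31.2 0 0 0 0 1;24.2 -38 0 0 0 0 1;35.2 -42 0 0 0 0 1;46.9 -43 0 0 0 0 1;46.9 -43 0 0 0 0 1;46.9 -43 0 0 0 0 1")

```text
time_s: 26.02
eef_pos: [0.5085, -0.2035, 0.1127]
eef_rot: [-0.001, 0.707, 0.707, -0.0]
wrist_force: [-5.1, 2.1, 13.9]
opening: 0.304
grasp_force: 61.5
```

carry_out(deltas="0 0 0 0 0 0 0.6;0 0 0 0 0 0 0.3;0 0 0 0 0 0 0;0 0 0 0 0 0 0;0 0 0 0 0 0 0;0 0 0 0 0 0 0;0 0 -10 0 0 0 0;0 0 -30 0 0 0 0;0 0 -60 0 0 0 0;0 0 -110 0 0 0 0;0 0 -140 0 0 0 0;0 0 -140 0 0 0 0")

```text
time_s: 27.52
eef_pos: [0.5119, -0.2055, 0.2564]
eef_rot: [0.005, 0.707, 0.707, 0.001]
wrist_force: [-0.8, 0.2, -0.5]
opening: 0.999
grasp_force: 0.0
```

Run:
```python
from h import *
o=sensors.get_obs();print(o["time_s"],o["eef_pos"],o["opening"])
s=vision.camera("scene");t=vision.camera("top")
for n,im in (("scene",s),("top",t)):
    c=cam(n);k=np.array([.5555,-.0655])
    for b in (.008,.005,.004,.004): q=fitrim(c,im,k,.1,.070,b,0); k=q[0]
    print(n,q)
cv2.imwrite("pics/s9c.png",cv2.resize(s[160:320,260:450],None,fx=3,fy=3,interpolation=cv2.INTER_CUBIC))
```

```text
27.525 [ 0.5119 -0.2055  0.2564] 0.9989327024909955
scene (array([ 0.5533, -0.0654]), np.float64(0.0692166212689202), 153, np.float64(0.000356150624693922))
top (array([ 0.5573, -0.0628]), np.float64(0.07141298562387732), 97, np.float64(0.00040436612602897786))
```

View pics/s9c.png

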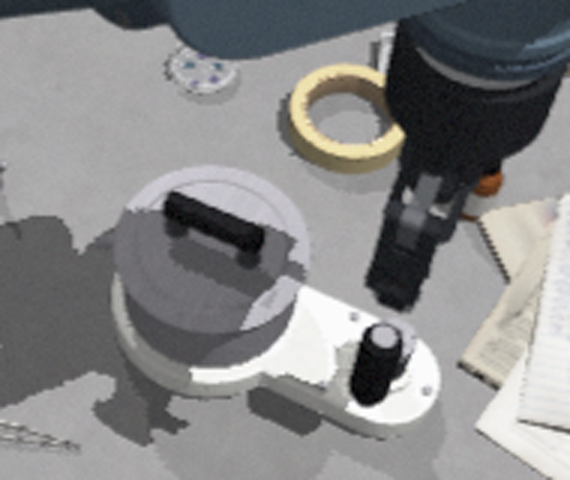

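The cover is still seated, the crank has done about 3.25 turns, and the gripper is clear of everything.

```bash
python3 -c "
from bench import ctrl; print(ctrl.hand_in())"
```

```text
the job is handed in; nothing more can be done
None
```

The job is handed in: the cover is seated level on the pot, the crank has had about 3¼ clockwise turns, the gripper let go and clear, and the arm never touched the petri dish, bottle or tape roll; it took about 28 of the 67 s.

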